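Scoop the pearl-shell beads into the round bowl

TASK

Take the brass scoop by its upright handle, scoop up the three white beads from the wooden tray by driving the scoop's lip under them against the tray's higher end wall, and tip all three into the round brass bowl (not the square dish or the small cup), using the scoop and not the fingers to move the beads. Then stand the empty scoop flat again, in the tray or on the desk, and let go; the bowl stays standing upright.

Things in the scene. Friction and masses are not known exactly. Their poses are not given: they have to be found in the camera images.
- tray: Dark wooden tray, fixed, 242 x 118 mm (x, y). Origin: underside centre. Inside, a straight flat channel along x, 230 x 106 mm, its floor 4 mm over the desk; side walls and +x end wall reach 16 mm over the desk. The -x end, roughly facing the robot, is an upright wall, 28 mm over the desk, inner face at x = -115 mm: the stop to scoop against. The scoop starts in the +x half, the beads lie between it and this wall.
- scoop_grip (a point): Brass scoop, 120 g: flat pan 80 x 86 mm (x, y), floor 2 mm thick, open at the lip (-x, facing the beads), other walls 20 mm. At its back an upright dark wooden handle, 22 mm along x, 12 mm thick along y (pinch across y), its top 101 mm above the pan's underside. This point, in the handle, is 75 mm above that underside, 78 mm from the lip, midway across. z up.
- bead1_mid (a point): One of the three equal white pearl-shell beads: round, flattened, 20 mm across, 14 mm high with bevelled edges, 11 g, polished: slides easily on tray and scoop (friction about 0.25). This point is its centre, 7 mm above what it lies on.
- bead2_mid (a point): One of the three equal white pearl-shell beads: round, flattened, 20 mm across, 14 mm high with bevelled edges, 11 g, polished: slides easily on tray and scoop (friction about 0.25). This point is its centre, 7 mm above what it lies on.
- bead3_mid (a point): One of the three equal white pearl-shell beads: round, flattened, 20 mm across, 14 mm high with bevelled edges, 11 g, polished: slides easily on tray and scoop (friction about 0.25). This point is its centre, 7 mm above what it lies on.
- bowl: The round brass bowl, loose on the desk, 124 mm across its rim, 42 mm high, wall 3 mm, 350 g, open on top. Origin: centre of its underside; z up. It swaps places with a shallow square brass dish (100 mm); a much smaller brass cup (52 mm) stands about too.

How it is judged:
By the outcome, as a careful person would: the job done as asked, in the order asked, and still so for the second after the job is handed in, with the robot touching nothing.
It also fails if it takes over 58 s, if anything falls off the work surface, if the arm or the gripper's body presses on something with over 40 N, if the wrist force passes 120 N, or if a joint passes its speed limit or range.

ROBOT

A 6-joint arm with a two-finger parallel gripper is mounted at the origin on the work surface. World frame = base frame: x ahead of the robot, y to its left, z up, the work surface at z = 0. Lengths are in mm, angles in rad, forces in N, time in s.
With the tool pointing down it reaches from about 275 to 750 mm from the base axis. Payload 10.2 kg.
Tool frame: the origin (TCP) lies midway between the tips of the shut fingers; the grasp point (between the pads) lies 19 mm behind it (ctrl.tcp_to_grasp is the z of the grasp point in the tool frame, in mm); z points along the fingers, y is the direction in which the jaws open and shut (so a half turn about z gives the same grasp; the last joint's range is limited). The gripper opens to 85 mm and grips with 20 to 120 N. Pads are 22 mm wide; open, the fingers measure 114 mm over their backs; the gripper's body (76 mm by 85 mm) begins 54 mm behind the grasp point. The pads swing forward as they close: fully open they stand 13 mm farther back than shut.
Start: joints at [0.914, 0.313, 1.498, -0, 1.331, -0.223], TCP at [220.682, 476.372, 231.294] pointing down, gripper open.
Joint ranges: [-2.94, 2.94], [-0.97, 2.17], [0.19, 2.56], [-1.23, 4.37], [0.02, 3.11], [-2.88, 2.88]. Speed limits (rad/s): [2.39, 2.39, 3.01, 3.14, 3.14, 3.14].

INTERFACE

Orientations are given as a unit quaternion [w, x, y, z].
In Python, from rig import sensors, capture, order, ctrl gives the robot as it stands. The module is installed in compiled form; this text tells all that it offers.
- The arm moves only by the tool play_rows, never from a script. Its argument "deltas" is a list of rows, each a list of 7 numbers: the shift along the world's x, y, z in units of 40 mm (1.0 is 40 mm), then the turn, a rotation vector about the world's x, y, z in units of 6 degrees (1.0 is 6 degrees), then the opening, from -1 (shut) to 1 (fully open). A call has 1 to 8 rows; each row shifts and turns the commanded pose from where the row before left it; what a row does not reach is not made up. A row lasts 1/12 s, in which the tool goes at most 41.7 mm and 7.16 degrees, less where a joint would pass 70% of its speed; a pose out of reach is approached as far as the arm can. A call is refused whole if a number of a shift passes 1 or a number of a turn 1, either way. A call with a gripper value outside its range is refused whole. The fingers move at their own pace and stop on an object; "squeeze" is the grip in N (left out, the last holds). Time passes only in rows, so rows that do not move let the fingers close. It gives the time, the measured TCP pose, the force and the opening at its end, in the units of the state.
- sensors.sense(): the state, without advancing time (a new reading comes with each control period).
- capture(name): name is "scene" or "top" or "wrist"; returns a dict with "pixels" (480x640x3 uint8, red, green, blue), "z_map" (480x640 float32, mm along the optical axis (not along the pixel's ray), 0 where there is no reading), "fx", "fy", "cx", "cy" (pixels), "k1" (the pictures are not rectified: a ray, as slopes to the right and down, at radius r is drawn at 1 + k1 r^2 times it, then the intrinsics apply), "eye" and "rotation" of the camera in the world; the wrist camera has in their place "tool_from_camera" (4x4, takes a point from camera to tool coordinates, whose origin is the TCP and whose axes are the flange's). Camera axes: x right, y down, z forward; pixel columns grow to the right and rows downward; lengths in mm; the calibration is good to about 2 mm. A picture is of the moment at which its call begins: read the wrist's pose just before it.
- order.finish_job(): hands the job in, once; it reports no verdict.
The state is a dict: "time_s": time; "joints": joint angles; "dq": joint speeds; "tau": joint torques, N m; "eef_pos": TCP position; "ee_rot": TCP orientation; "force": force on the tool from outside, world axes, zero at the start; "wrist_torque": the same for the moment, N m; "grip_width": opening from 0.0 (shut) to 1.0 (fully open).
Only numpy, scipy, OpenCV 4.12 (cv2) and the standard library are available. Lean on these libraries where they do the work, as an engineer would, in place of code of your own. Each camera call takes 0.05 s, during which the arm holds its last target. There are 200 camera calls.

## Working session

There is one attempt and no reset: what is moved stays moved. The work goes in short steps, Python scripts to look and compute and a tool call to move; the robot and the scene stay as the last step left them, time stands still between calls to the robot, and variables do not carry over. Pictures are saved under pics/ and viewed, about 8 in all and at most 12, crops included, and the job is handed in when it is done.

Besides the shell and the picture viewer there is one more tool, called by a JSON object that holds its "fn" and its "kwargs", one argument or row to a line. play_rows: Moves the arm, as the interface text tells. Its arguments: {"type":"object","properties":{"deltas":{"type":"array","items":{"type":"array","items":{"type":"number"}}},"squeeze":{"type":"number"}},"required":["deltas"]}

```bash
mkdir -p pics; cat > h.py <<'E'
import numpy as np, cv2
from rig import sensors, capture, order, ctrl
def world(c, uv, zp=None):
    """pixels Nx2 -> world; zp plane height, or depth map if None"""
    uv=np.atleast_2d(np.asarray(uv,float))
    K=np.array([[c['fx'],0,c['cx']],[0,c['fy'],c['cy']],[0,0,1.]])
    d=np.array([c['k1'],0,0,0,0.])
    n=cv2.undistortPoints(uv[:,None,:],K,d)[:,0]
    r=np.c_[n,np.ones(len(n))]
    R=np.array(c['rotation']);e=np.array(c['eye'])
    w=r@R.T
    if zp is None:
        z=c['z_map'][uv[:,1].astype(int),uv[:,0].astype(int)]
        return e+w*z[:,None]
    return e+w*((zp-e[2])/w[:,2])[:,None]
def save(c,name): cv2.imwrite('pics/'+name,c['pixels'][:,:,::-1])
E
python3 - <<'E'
from h import *
s=sensors.sense();print(s)
import pickle
for n in('scene','top'):
    c=capture(n);save(c,n+'0.png');pickle.dump(c,open(n+'0.pkl','wb'))
    print(n,{k:v for k,v in c.items() if k not in('pixels','z_map')})
print(ctrl.tcp_to_grasp)
E
```

```text
{'time_s': 0.0, 'joints': array([ 9.13594875e-01,  3.13462241e-01,  1.49845387e+00, -1.51647914e-05,
        1.33099891e+00, -2.23398192e-01]), 'dq': array([ 0.00016087,  0.00041842, -0.00012933,  0.00037696,  0.0007265 ,
       -0.00068173]), 'tau': array([-3.47857822e-04, -4.12270975e+01, -2.59736449e+01, -1.95717330e-04,
        4.20566925e-03, -1.76578709e-05]), 'eef_pos': array([220.51910366, 476.15090068, 230.7224949 ]), 'ee_rot': array([-2.75142747e-04,  2.15203078e-01,  9.76569095e-01, -6.01263518e-04]), 'force': array([ 0.31689325, -1.16528595, -0.11771374]), 'wrist_torque': array([-0.0097734 ,  0.04313678,  0.01828147]), 'grip_width': 0.9975746660454452}
scene {'fx': 446.27914284405614, 'fy': 446.27914284405614, 'cx': 318.58057746294526, 'cy': 247.49099957524237, 'k1': -0.008413735180602703, 'eye': array([978.71841967, 161.96672106, 539.41430157]), 'rotation': array([-0.2149242 ,  0.55041071,  0.74546589, -0.30844166])}
top {'fx': 564.9063596535715, 'fy': 564.9063596535715, 'cx': 306.51568339775304, 'cy': 243.04344482475105, 'k1': -0.17618617691176336, 'eye': array([497.62109922,  14.80625926, 763.5298048 ]), 'rotation': array([ 0.03964576, -0.69769445,  0.71473332, -0.02840703])}
-18.700000000000003
```

View pics/top0.png

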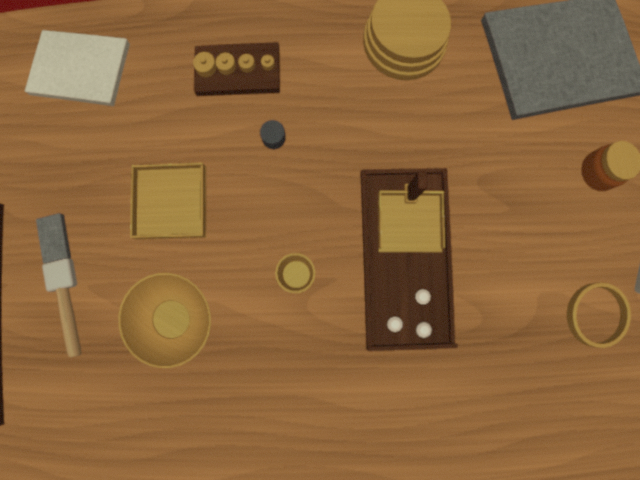

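View pics/scene0.png

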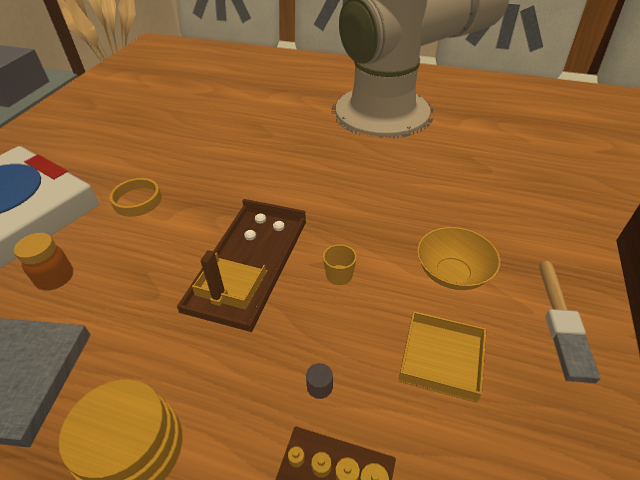

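The top view shows the tray (360–455, 170–350), the scoop at (411,222) with its handle top near (428,180), beads at (423,297), (395,324) and (424,330), and the bowl at (165,320). The small cup is at (295,272) between tray and bowl, and the dish is at (168,200). The scene view agrees.

```bash
sed -i "s/R=np.array(c\['rotation'\])/R=Rot.from_quat(np.roll(c['rotation'],-1)).as_matrix()/; 1a from scipy.spatial.transform import Rotation as Rot" h.py
cat > m.py <<'E'
from h import *
import pickle
c=pickle.load(open('top0.pkl','rb'));s=pickle.load(open('scene0.pkl','rb'))
def cents(c,mask,amin):
    n,_,st,ce=cv2.connectedComponentsWithStats(mask.astype(np.uint8))
    return [(st[i][4],st[i][:4].tolist(),ce[i].round(1)) for i in range(1,n) if st[i][4]>amin]
if __name__=='__main__':
    for nm,k in(('top',c),('scene',s)):
        hsv=cv2.cvtColor(k['pixels'],cv2.COLOR_RGB2HSV)
        m=(hsv[...,1]<60)&(hsv[...,2]>150)
        for a,b,ce in cents(k,m,30):
            if a<400: print(nm,'bead',a,ce,world(k,ce,11)[0].round(1))
    hsv=cv2.cvtColor(c['pixels'],cv2.COLOR_RGB2HSV)
    m=(hsv[...,2]<100); m[:, :340]=0; m[:,480:]=0; m[:150]=0;m[370:]=0
    m=cv2.morphologyEx(m.astype(np.uint8),cv2.MORPH_CLOSE,np.ones((5,5)))
    n,l,st,ce=cv2.connectedComponentsWithStats(m);i=1+np.argmax(st[1:,4])
    ct=max(cv2.findContours((l==i).astype(np.uint8),0,2)[0],key=cv2.contourArea)
    ap=cv2.approxPolyDP(ct,8,True)[:,0];print('tray',ap.tolist());print(world(c,ap,16).round(1));
    r=cv2.minAreaRect(world(c,ct[:,0],16)[:,:2].astype(np.float32));print(r)
    # depth-based heights
    vv,uu=np.mgrid[0:480,0:640];P=world(c,np.c_[uu.ravel(),vv.ravel()]);np.save('P.npy',P)
    ok=c['z_map'].ravel()>0;print('ok',ok.mean())
    P=P.reshape(480,640,3)
    q=P[260:390,100:230].reshape(-1,3);q=q[(q[:,2]>36)&(q[:,2]<50)];print('bowl rim',len(q),cv2.minEnclosingCircle(q[:,:2].astype(np.float32)),np.median(q[:,2]))
    q=P[150:270,360:460].reshape(-1,3);
    h=q[q[:,2]>60];print('handle',len(h),h.min(0),h.max(0)); t=h[h[:,2]>h[:,2].max()-6];print('top',t.mean(0),t.min(0),t.max(0),len(t))
    q=q[(q[:,2]>20)&(q[:,2]<30)];print('pan rim',len(q),cv2.minAreaRect(q[:,:2].astype(np.float32)))
    print('table z',np.median(P[380:470,200:600,2]))
    q=P[240:310,260:330].reshape(-1,3);q=q[q[:,2]>20];print('cup',q.max(0),q.min(0))
    q=P[150:250,110:220].reshape(-1,3);q=q[q[:,2]>10];print('dish',q.max(0),q.min(0))
E
python3 m.py; python3 -c "
import cv2;i=cv2.imread('pics/top0.png')[150:370,340:480];cv2.imwrite('pics/crop.png',cv2.resize(i,None,fx=2.7,fy=2.7,interpolation=2))"
```

```text
top bead 153 [422.5 296.5] [ 495.  -127.1   11. ]
top bead 156 [394.5 324. ] [459.6 -88.3  11. ]
top bead 152 [423.4 329.6] [ 450.9 -126.8   11. ]
tray [[445, 168], [361, 171], [368, 350], [457, 346]]
[[ 667.8 -164.9   16. ]
 [ 665.8  -50.    16. ]
 [ 426.7  -51.7   16. ]
 [ 427.9 -170.4   16. ]]
((547.0620727539062, -108.50865173339844), (242.06419372558594, 121.42501068115234), 0.5865432620048523)
ok 0.9959602864583333
bowl rim 1178 ((472.0627136230469, 212.53221130371094), 61.94492721557617) 40.72365155116489
handle 383 [ 497.62109922 -122.2632404    60.00695164] [645.27931002  14.80625926 763.5298048 ]
top [497.62109922  14.80625926 763.5298048 ] [497.62109922  14.80625926 763.5298048 ] [497.62109922  14.80625926 763.5298048 ] 52
pan rim 406 ((603.7355346679688, -115.065673828125), (86.40286254882812, 86.54605865478516), 88.60505676269531)
table z 0.025821541864388564
cup [553.82241812  66.6096899  763.5298048 ] [497.62109922  14.80625926  20.01876322]
dish [683.86253778 265.27516432 763.5298048 ] [497.62109922  14.80625926  10.0490701 ]
```

View pics/crop.png

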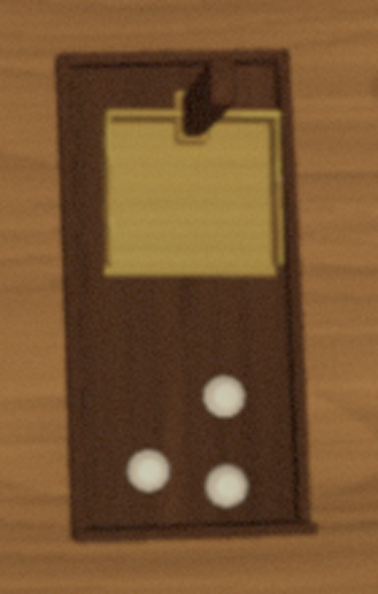

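The crop shows the scoop offset to the right in the tray, lip toward the beads and handle at the back. The beads are all within the pan's width if it is centred.

```bash
cat > m2.py <<'E'
from m import *
vv,uu=np.mgrid[0:480,0:640];uv=np.c_[uu.ravel(),vv.ravel()]
def cloud(k):
    P=world(k,uv);return P[k['z_map'].ravel()>0]
for nm,k in(('top',c),('scene',s)):
    P=cloud(k); print(nm)
    T=P[(P[:,0]>400)&(P[:,0]<690)&(P[:,1]>-200)&(P[:,1]<-20)]
    w=T[(T[:,2]>24)&(T[:,2]<31)&(T[:,0]<445)];print('endwall',len(w),w[:,0].min(),w[:,0].max(),w[:,1].min(),w[:,1].max(),np.polyfit(w[:,1],w[:,0],1),np.median(w[:,2]))
    for sg in(1,-1):
        w=T[(T[:,2]>14)&(T[:,2]<17.5)&(sg*(T[:,1]+110)>45)&(T[:,0]>450)&(T[:,0]<655)]
        if len(w)>10:print('side',sg,len(w),np.polyfit(w[:,0]-550,w[:,1],1),w[:,1].std())
    h=T[(T[:,2]>50)&(T[:,2]<115)];print('handle',len(h),h.min(0).round(1),h.max(0).round(1))
    t=h[h[:,2]>101];print(' top',len(t),t.min(0).round(1),t.max(0).round(1),np.median(t,0).round(1))
    p=T[(T[:,2]>21)&(T[:,2]<26.5)&(T[:,0]>540)&(T[:,0]<638)];print('rim',cv2.minAreaRect(p[:,:2].astype(np.float32)),p.min(0).round(1),p.max(0).round(1))
    for n,b in(('cup',(450,600,0,80)),('bowl',(380,560,130,300)),('dish',(570,700,140,300))):
        q=P[(P[:,0]>b[0])&(P[:,0]<b[1])&(P[:,1]>b[2])&(P[:,1]<b[3])&(P[:,2]>12)&(P[:,2]<80)];print(n,q.min(0).round(1),q.max(0).round(1))
E
python3 m2.py
```

```text
top
endwall 429 426.2101362277285 433.4125118020058 -168.20752763414362 -49.30038947645008 [-7.15959453e-04  4.29820359e+02] 27.780280199656772
side 1 596 [ 1.43313214e-03 -5.27171069e+01] 1.7538984052953213
side -1 619 [ 6.75719258e-03 -1.63756055e+02] 2.3691009591452175
handle 363 [ 622.7 -122.3   50.2] [ 645.3 -108.7  107.3]
 top 182 [ 623.1 -121.7  101. ] [ 645.  -109.3  107.3] [ 633.8 -115.2  104.5]
rim ((599.0524291992188, -114.95164489746094), (86.40286254882812, 77.17716979980469), 88.60505676269531) [ 559.4 -158.    21. ] [637.8 -70.9  26.5]
cup [505.   15.5  12.1] [553.8  66.6  48.6]
bowl [411.5 151.3  12. ] [533.1 273.2  45.6]
dish [582.2 163.1  12. ] [683.9 265.3  28.3]
scene
endwall 211 426.63160018804604 435.5259414413906 -165.5509786340901 -47.469177405605706 [1.32358810e-03 4.32128015e+02] 26.52891680095661
side 1 342 [ 1.30413917e-03 -5.03954456e+01] 1.7473880701226516
side -1 228 [-1.89543831e-03 -1.62328756e+02] 1.930423700147718
handle 492 [ 624.6 -119.4   50.2] [ 647.4 -106.4  105.6]
 top 106 [ 624.6 -119.1  101.3] [ 646.4 -107.1  105.6] [ 636.4 -112.2  103.7]
rim ((599.3912353515625, -112.44111633300781), (86.85285186767578, 77.8294677734375), 88.27030944824219) [ 559.2 -156.9   21. ] [638.  -68.6  26.5]
cup [504.6  17.9  12. ] [557.7  68.4  46.4]
bowl [411.6 153.3  12. ] [535.7 275.3  43.4]
dish [583.5 165.9  12. ] [685.8 266.5  25.5]
```

{"fn": "play_rows", "kwargs": {
  "deltas": [
    [0.5,-0.7,0,0,0,0.2,1],
    [0.5,-0.7,0,0,0,0.2,1],
    [0.5,-0.7,0,0,0,0.2,1],
    [0.5,-0.7,0,0,0,0.2,1],
    [0.5,-0.7,0,0,0,0.2,1],
    [0.5,-0.7,0,0,0,0.2,1],
    [0.5,-0.7,0,0,0,0.2,1],
    [0.5,-0.7,0,0,0,0.2,1]
  ]
}}

```text
time_s: 0.77
eef_pos: [381.2, 250.8, 231.2]
ee_rot: [-0.0, 0.132, 0.991, -0.0]
force: [0.8, -0.2, -0.5]
grip_width: 0.995
```

{"fn": "play_rows", "kwargs": {
  "deltas": [
    [0.5,-0.7,0,0,0,0.2,1],
    [0.5,-0.7,0,0,0,0.2,1],
    [0.5,-0.7,0,0,0,0.2,1],
    [0.5,-0.7,0,0,0,0.2,1],
    [0.5,-0.7,0,0,0,0.2,1],
    [0.5,-0.7,0,0,0,0.2,1],
    [0.5,-0.7,0,0,0,0.2,1],
    [0.5,-0.7,0,0,0,0.2,1]
  ]
}}

```text
time_s: 1.43
eef_pos: [541.3, 26.8, 231.0]
ee_rot: [-0.0, 0.049, 0.999, 0.0]
force: [0.2, 0.5, 0.3]
grip_width: 0.998
```

{"fn": "play_rows", "kwargs": {
  "deltas": [
    [0.5,-0.7,0,0,0,0.2,1],
    [0.5,-0.7,0,0,0,0.2,1],
    [0.5,-0.7,0,0,0,0.2,1],
    [0.5,-0.7,0,0,0,0.1,1],
    [0,0,0,0,0,0,1]
  ]
}}

```text
time_s: 1.85
eef_pos: [622.3, -88.5, 229.5]
ee_rot: [-0.001, 0.015, 1.0, -0.0]
force: [-0.6, -0.1, -0.9]
grip_width: 1.001
```

{"fn": "play_rows", "kwargs": {
  "deltas": [
    [0.17,-0.31,-0.5,0,0,0,1],
    [0.16,-0.31,-0.5,0,0,0,1],
    [0,0,-0.6,0,0,0,1],
    [0,0,-0.4,0,0,0,1],
    [0,0,0,0,0,0,1],
    [0,0,0,0,0,0,1]
  ]
}}

```text
time_s: 2.35
eef_pos: [633.6, -108.2, 151.0]
ee_rot: [-0.001, 0.013, 1.0, 0.0]
force: [0.1, -0.5, 0.6]
grip_width: 0.998
```

{"fn": "play_rows", "kwargs": {
  "deltas": [
    [0.05,-0.13,-0.5,0,0,0,1],
    [0,0,-0.6,0,0,0,1],
    [0,0,-0.6,0,0,0,1],
    [0,0,-0.5,0,0,0,1],
    [0,0,-0.3,0,0,0,1],
    [0,0,-0.1,0,0,0,1],
    [0,0,0,0,0,0,1]
  ]
}}

```text
time_s: 2.93
eef_pos: [636.2, -113.6, 47.8]
ee_rot: [0.0, 0.013, 1.0, -0.0]
force: [0.1, 0.3, -0.2]
grip_width: 1.003
```

{"fn": "play_rows", "kwargs": {
  "deltas": [
    [0,0,0,0,0,0,-1],
    [0,0,0,0,0,0,-1],
    [0,0,0,0,0,0,-1],
    [0,0,0,0,0,0,-1],
    [0,0,0,0,0,0,-1],
    [0,0,0,0,0,0,-1],
    [0,0,0,0,0,0,-1],
    [0,0,0,0,0,0,-1]
  ],
  "squeeze": 100
}}

```text
time_s: 3.6
eef_pos: [636.1, -113.7, 47.7]
ee_rot: [0.0, 0.013, 1.0, -0.0]
force: [-0.2, -0.2, 2.9]
grip_width: 0.125
```

```bash
python3 - <<'E'
from h import *
print(sensors.sense())
a=capture('scene');save(a,'scene1.png')
b=capture('top');import pickle;pickle.dump(a,open('s1.pkl','wb'));pickle.dump(b,open('t1.pkl','wb'))
im=np.hstack([cv2.resize(a['pixels'][160:360,130:390],(520,400)),cv2.resize(b['pixels'][150:370,340:480],(255,400))])
cv2.imwrite('pics/j1.png',im[:,:,::-1])
E
```

```text
{'time_s': 3.6, 'joints': array([-3.57836127e-01,  7.54965664e-01,  1.29528835e+00,  7.07698251e-05,
        1.09063740e+00, -1.90325005e+00]), 'dq': array([ 0.00095091, -0.000658  , -0.00065527, -0.00100837,  0.0010826 ,
        0.00011164]), 'tau': array([ 2.13414134e-02, -5.50933349e+01, -2.20776612e+01, -3.25554516e-02,
       -3.40372603e-02,  1.96656488e-04]), 'eef_pos': array([ 636.10727714, -113.68029667,   47.68022195]), 'ee_rot': array([ 3.40564887e-04,  1.27071909e-02,  9.99919198e-01, -8.90888809e-05]), 'force': array([-0.18808656, -0.20288151,  2.90888421]), 'wrist_torque': array([0.07794319, 0.02745861, 0.01344817]), 'grip_width': 0.12460757392756328}
```

View pics/j1.png

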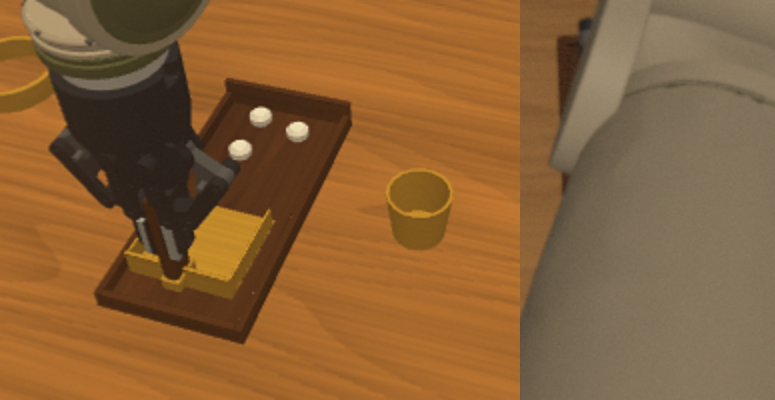

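{"fn": "play_rows", "kwargs": {
  "deltas": [
    [0,0.04,0.04,0,-0.25,0.1,-1],
    [-0.1,0.04,0,0,0,0.1,-1],
    [-0.2,0.03,0,0,0,0,-1],
    [-0.2,0.02,0,0,0,0,-1],
    [-0.2,0,0,0,0,0,-1],
    [-0.2,0,0,0,0,0,-1],
    [-0.2,0,0,0,0,0,-1],
    [0,0,0,0,0,0,-1]
  ],
  "squeeze": 120
}}

```text
time_s: 4.37
eef_pos: [591.0, -108.5, 49.3]
ee_rot: [0.013, 0.002, 1.0, 0.0]
force: [-1.4, 0.8, 3.5]
grip_width: 0.131
```

{"fn": "play_rows", "kwargs": {
  "deltas": [
    [-0.15,0,0,0,0,0,-1],
    [-0.15,0,0,0,0,0,-1],
    [-0.15,0,0,0,0,0,-1],
    [-0.15,0,0,0,0,0,-1],
    [0,0,0,0,0,0,-1]
  ]
}}

```text
time_s: 4.78
eef_pos: [567.6, -108.6, 49.3]
ee_rot: [0.013, 0.002, 1.0, 0.0]
force: [-0.9, -0.2, 4.5]
grip_width: 0.123
```

{"fn": "play_rows", "kwargs": {
  "deltas": [
    [-0.1,0,0,0,0,0,-1],
    [-0.1,0,0,0,0,0,-1],
    [-0.1,0,0,0,0,0,-1],
    [-0.1,0,0,0,0,0,-1],
    [-0.1,0,0,0,0,0,-1],
    [-0.1,0,0,0,0,0,-1],
    [0,0,0,0,0,0,-1]
  ]
}}

```text
time_s: 5.37
eef_pos: [544.1, -108.6, 49.3]
ee_rot: [0.013, 0.002, 1.0, -0.0]
force: [1.1, 0.4, 5.4]
grip_width: 0.125
```

```bash
python3 - <<'E'
from h import *
a=capture('scene');s=sensors.sense();print(s['eef_pos'],s['force'],s['wrist_torque'])
cv2.imwrite('pics/j2.png',cv2.resize(a['pixels'][160:360,170:390],(660,600))[:,:,::-1])
E
```

```text
[ 544.10383969 -108.61484396   49.27838126] [-0.73902584 -0.09630155  6.06937858] [-0.07432488  0.55192495  0.04361159]
```

View pics/j2.png

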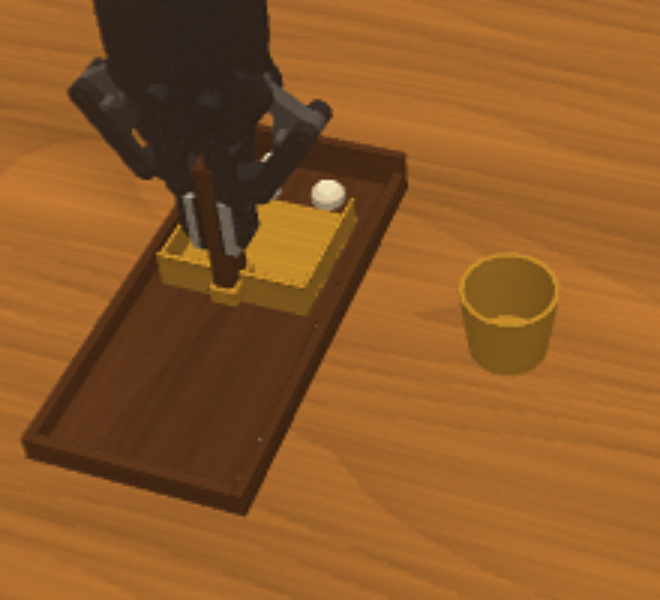

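The scene shows the pan centred in the tray. One bead sits at (327,194) just ahead of the lip, and the others are hidden behind the gripper. I'll keep driving.

{"fn": "play_rows", "kwargs": {
  "deltas": [
    [-0.1,0,0,0,0,0,-1],
    [-0.1,0,0,0,0,0,-1],
    [-0.1,0,0,0,0,0,-1],
    [-0.1,0,0,0,0,0,-1],
    [0,0,0,0,0,0,-1]
  ]
}}

```text
time_s: 5.83
eef_pos: [528.2, -108.7, 49.4]
ee_rot: [0.014, 0.002, 1.0, -0.0]
force: [0.1, -0.9, 4.9]
grip_width: 0.125
```

{"fn": "play_rows", "kwargs": {
  "deltas": [
    [-0.1,0,0,0,0,0,-1],
    [-0.1,0,0,0,0,0,-1],
    [-0.1,0,0,0,0,0,-1],
    [0,0,0,0,0,0,-1]
  ]
}}

```text
time_s: 6.17
eef_pos: [516.1, -108.6, 49.3]
ee_rot: [0.014, 0.002, 1.0, -0.0]
force: [0.1, -0.1, 4.6]
grip_width: 0.123
```

```bash
python3 - <<'E'
from h import *
s=sensors.sense();a=capture('scene');w=capture('wrist');print(s['eef_pos'],s['force'],s['wrist_torque'])
im=np.hstack([cv2.resize(a['pixels'][160:310,170:340],(453,400)),cv2.resize(w['pixels'],(345,400))])
cv2.imwrite('pics/j3.png',im[:,:,::-1])
E
```

```text
[ 516.100375   -108.64514507   49.32003116] [ 0.05211538 -0.06599677  4.56529196] [-0.0621998   0.4321983   0.03318647]
```

View pics/j3.png

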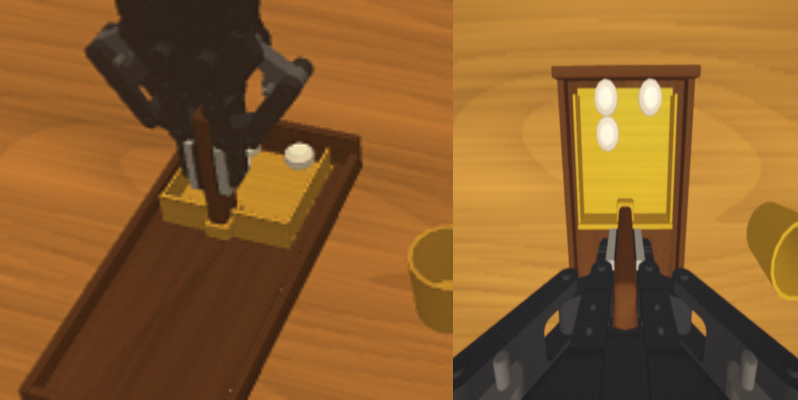

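The wrist view shows all three white beads on the gold pan floor at (605,97), (650,97) and (607,133), with the lip near the end wall. Next I'll close the last few mm and tilt the lip up.

{"fn": "play_rows", "kwargs": {
  "deltas": [
    [-0.05,0,0,0,0,0,-1],
    [-0.05,0,0,0,0,0,-1],
    [0,0,0,0,0,0,-1]
  ]
}}

```text
time_s: 6.52
eef_pos: [512.5, -108.7, 49.4]
ee_rot: [0.014, 0.002, 1.0, -0.0]
force: [2.0, -0.5, 6.3]
grip_width: 0.122
```

{"fn": "play_rows", "kwargs": {
  "deltas": [
    [0.09,0,0.03,0,0.8,0,-1],
    [0.08,0,0.03,0,0.8,0,-1],
    [0.06,0,0.03,0,0.8,0,-1],
    [0.05,0,0.03,0,0.8,0,-1],
    [0.04,0,0.03,0,0.8,0,-1],
    [0.03,0,0.03,0,0.5,0,-1],
    [0,0,0,0,0,0,-1]
  ]
}}

```text
time_s: 7.1
eef_pos: [526.5, -108.2, 54.5]
ee_rot: [-0.222, 0.002, 0.975, -0.0]
force: [-0.5, -0.5, -1.3]
grip_width: 0.124
```

```bash
python3 - <<'E'
from h import *
s=sensors.sense();a=capture('scene');w=capture('wrist');print(s['eef_pos'],s['force'],s['wrist_torque'])
im=np.hstack([cv2.resize(a['pixels'][160:310,170:340],(453,400)),cv2.resize(w['pixels'],(345,400))])
cv2.imwrite('pics/j4.png',im[:,:,::-1])
E
```

```text
[ 526.51533751 -108.17315288   54.48022579] [-0.47442173 -0.46990635 -1.32089979] [ 0.04454362 -0.3768769  -0.00410118]
```

View pics/j4.png

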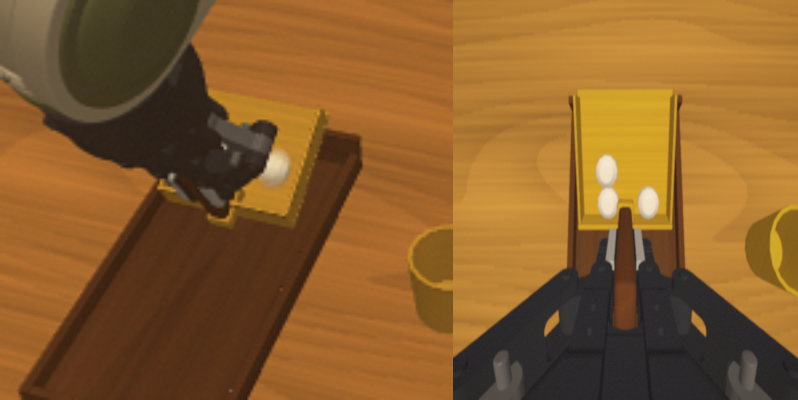

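The beads have slid to the pan's back wall at (605,170), (608,203) and (648,203) in the wrist image. Next I'll lift and carry.

{"fn": "play_rows", "kwargs": {
  "deltas": [
    [0.05,0,0.2,0,0,0,-1],
    [0.05,0,0.4,0,0,0,-1],
    [0.05,0,0.5,0,0,0,-1],
    [0.05,0,0.5,0,0,0,-1],
    [0.05,0,0.5,0,0,0,-1],
    [0.05,0.1,0.4,0,0,0,-1],
    [0.05,0.2,0.3,0,0,0,-1],
    [0.05,0.3,0.1,0,0,0,-1]
  ]
}}

```text
time_s: 7.87
eef_pos: [542.3, -84.8, 174.9]
ee_rot: [-0.218, 0.003, 0.976, -0.001]
force: [-0.5, -0.7, -1.9]
grip_width: 0.121
```

{"fn": "play_rows", "kwargs": {
  "deltas": [
    [0.05,0.4,0,0,0,0,-1],
    [0.05,0.5,0,0,0,0,-1],
    [0.05,0.5,0,0,0,0,-1],
    [0.05,0.5,0,0,0,0,-1],
    [0.05,0.5,0,0,0,0,-1],
    [0.05,0.5,0,0,0,0,-1],
    [0.05,0.5,0,0,0,0,-1],
    [0.05,0.5,0,0,0,0,-1]
  ]
}}

```text
time_s: 8.53
eef_pos: [557.2, 73.7, 171.3]
ee_rot: [-0.221, 0.002, 0.975, -0.0]
force: [-0.0, 0.2, -2.5]
grip_width: 0.126
```

{"fn": "play_rows", "kwargs": {
  "deltas": [
    [0.05,0.5,0,0,0,0,-1],
    [0.05,0.5,0,0,0,0,-1],
    [0,0.5,0,0,0,0,-1],
    [0,0.5,0,0,0,0,-1],
    [0,0.4,0,0,0,0,-1],
    [0,0.3,0,0,0,0,-1],
    [0,0.2,0,0,0,0,-1],
    [0,0.1,0,0,0,0,-1]
  ]
}}

```text
time_s: 9.2
eef_pos: [561.6, 192.6, 171.8]
ee_rot: [-0.221, 0.002, 0.975, -0.0]
force: [1.0, -0.6, -2.0]
grip_width: 0.123
```

{"fn": "play_rows", "kwargs": {
  "deltas": [
    [0,0.25,0,0,-0.6,0,-1],
    [0,0.2,-0.1,0,-0.6,0,-1],
    [0,0.05,-0.2,0,-0.6,0,-1],
    [0,0,-0.2,0,-0.6,0,-1],
    [0,0,-0.2,0,-0.6,0,-1],
    [0,0,-0.2,0,-0.6,0,-1],
    [0,0,-0.2,0,-0.6,0,-1],
    [0,0,-0.1,0,-0.6,0,-1]
  ]
}}

```text
time_s: 9.87
eef_pos: [561.6, 210.9, 123.4]
ee_rot: [0.03, 0.003, 1.0, 0.0]
force: [-0.1, 0.4, -2.0]
grip_width: 0.125
```

```bash
python3 - <<'E'
from h import *
s=sensors.sense();a=capture('scene');w=capture('wrist');print(s['eef_pos'],s['ee_rot'],s['force'])
im=np.hstack([cv2.resize(a['pixels'][160:360,340:540],(400,400)),cv2.resize(w['pixels'],(400,400))])
cv2.imwrite('pics/j5.png',im[:,:,::-1])
E
```

```text
[561.57065156 210.86319798 123.36470251] [2.97014141e-02 2.71716021e-03 9.99555112e-01 1.42522423e-04] [-0.11637889  0.40661332 -1.9868589 ]
```

View pics/j5.png

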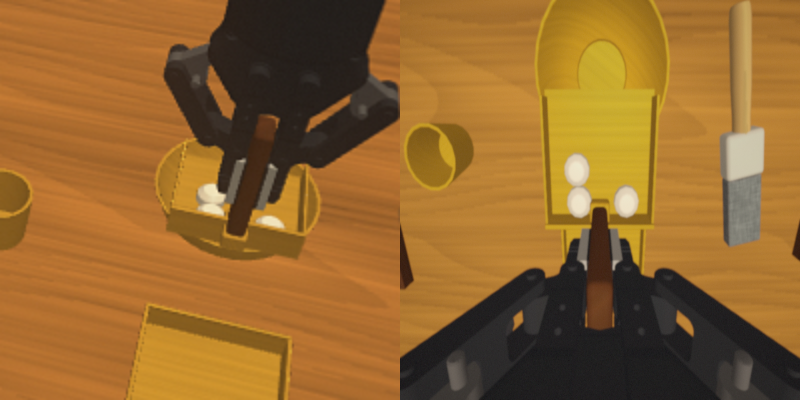

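All three beads are still at the pan's back, and the lip is over the bowl near its centre at (600,90) in the wrist half. Next is a slow pour with the lip held in place.

{"fn": "play_rows", "kwargs": {
  "deltas": [
    [-0.04,0.03,-0.05,0,-0.6,0,-1],
    [-0.06,0.02,-0.05,0,-0.7,0,-1],
    [-0.07,0,-0.04,0,-0.6,0,-1],
    [-0.09,0,0.07,0,-0.5,0,-1],
    [-0.09,0,0.07,0,-0.5,0,-1],
    [-0.09,0,0.07,0,-0.5,0,-1],
    [-0.1,0,0.06,0,-0.5,0,-1],
    [-0.1,0,0.06,0,-0.5,0,-1]
  ]
}}

```text
time_s: 10.63
eef_pos: [536.8, 213.1, 132.3]
ee_rot: [0.257, 0.003, 0.966, 0.0]
force: [0.8, -0.4, -1.0]
grip_width: 0.125
```

{"fn": "play_rows", "kwargs": {
  "deltas": [
    [-0.1,0,0.06,0,-0.5,0,-1],
    [-0.1,0,0.05,0,-0.5,0,-1],
    [-0.1,0,0.05,0,-0.5,0,-1],
    [-0.1,0,0.05,0,-0.5,0,-1],
    [-0.1,0,0.05,0,-0.5,0,-1],
    [0,0,0,0,0,0,-1],
    [0,0,0,0,0,0,-1],
    [0,0,0,0,0,0,-1]
  ]
}}

```text
time_s: 11.3
eef_pos: [521.0, 211.3, 141.1]
ee_rot: [0.361, 0.004, 0.932, -0.003]
force: [0.2, 0.6, -1.8]
grip_width: 0.124
```

```bash
python3 - <<'E'
from h import *
s=sensors.sense();a=capture('scene');w=capture('wrist');print(s['eef_pos'],s['ee_rot'],s['force'])
im=np.hstack([cv2.resize(a['pixels'][160:360,340:540],(400,400)),cv2.resize(w['pixels'],(400,400))])
cv2.imwrite('pics/j6.png',im[:,:,::-1])
E
```

```text
[521.03942725 211.3302809  141.1215477 ] [ 0.36144604  0.00426467  0.9323789  -0.00285734] [ 0.2088325   0.62702055 -1.77012546]
```

View pics/j6.png

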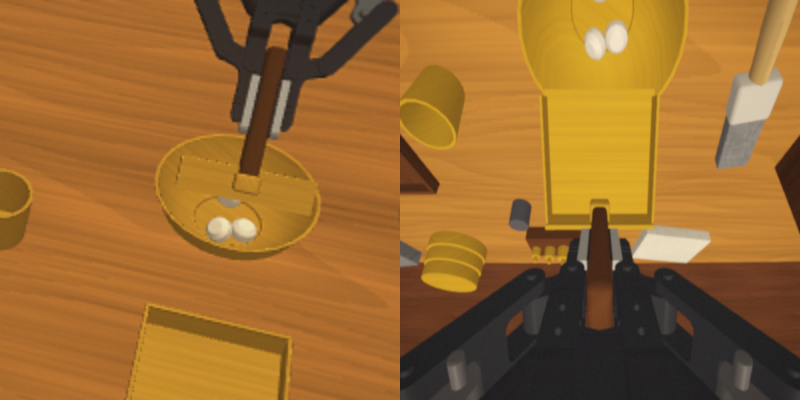

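The bowl holds all three beads: two at (218,229) and (244,229), the third partly hidden at (230,200). The pan is empty. Now back to the tray.

{"fn": "play_rows", "kwargs": {
  "deltas": [
    [0,0,0.4,0,0,0,-1],
    [0.1,0,0.5,0,0.3,0,-1],
    [0.1,-0.2,0.3,0,0.6,0,-1],
    [0.1,-0.4,0.1,0,0.6,0,-1],
    [0.1,-0.5,0,0,0.6,0,-1],
    [0.1,-0.5,0,0,0.6,0,-1],
    [0.1,-0.5,0,0,0.6,0,-1],
    [0.1,-0.5,0,0,0.6,0,-1]
  ]
}}

```text
time_s: 12.07
eef_pos: [546.4, 109.4, 182.0]
ee_rot: [0.186, 0.005, 0.983, -0.008]
force: [-0.2, -0.5, -1.5]
grip_width: 0.123
```

{"fn": "play_rows", "kwargs": {
  "deltas": [
    [0.1,-0.5,0,0,0.6,0,-1],
    [0.1,-0.5,0,0,0.6,0,-1],
    [0.1,-0.5,0,0,0.6,0,-1],
    [0.1,-0.5,0,0,0.6,0,-1],
    [0.1,-0.5,0,0,0.6,0,-1],
    [0.1,-0.5,0,0,0.4,0,-1],
    [0.1,-0.5,0,0,0,0,-1],
    [0.1,-0.5,0,0,0,0,-1]
  ]
}}

```text
time_s: 12.73
eef_pos: [578.9, -50.8, 181.2]
ee_rot: [0.01, 0.003, 1.0, -0.009]
force: [0.2, -0.6, -0.9]
grip_width: 0.126
```

{"fn": "play_rows", "kwargs": {
  "deltas": [
    [0,-0.5,0,0,0,0,-1],
    [0,-0.4,-0.2,0,0,0,-1],
    [0,-0.3,-0.3,0,0,0,-1],
    [0,-0.1,-0.3,0,0,0,-1],
    [0,0,-0.3,0,0,0,-1],
    [0,0,0,0,0,0,-1]
  ]
}}

```text
time_s: 13.23
eef_pos: [577.0, -101.7, 134.4]
ee_rot: [0.008, 0.004, 1.0, -0.008]
force: [-0.1, 0.4, -2.0]
grip_width: 0.121
```

{"fn": "play_rows", "kwargs": {
  "deltas": [
    [0,-0.16,-0.3,0.15,0.15,0,-1],
    [0,0,-0.4,0,0,0,-1],
    [0,0,-0.4,0,0,0,-1],
    [0,0,-0.4,0,0,0,-1],
    [0,0,-0.3,0,0,0,-1],
    [0,0,-0.1,0,0,0,-1],
    [0,0,0,0,0,0,-1]
  ]
}}

```text
time_s: 13.82
eef_pos: [577.8, -108.5, 60.5]
ee_rot: [0.002, 0.004, 1.0, -0.002]
force: [0.2, -0.0, -1.5]
grip_width: 0.123
```

{"fn": "play_rows", "kwargs": {
  "deltas": [
    [0,0,-0.1,0,0.03,0,-1],
    [0,0,-0.1,0.03,0,0,-1],
    [0,0,-0.07,0,0,0,-1],
    [0,0,-0.04,0,0,0,-1],
    [0,0,0,0,0,0,-1],
    [0,0,0,0,0,0,-1]
  ]
}}

```text
time_s: 14.32
eef_pos: [578.1, -108.6, 49.1]
ee_rot: [0.001, 0.004, 1.0, -0.001]
force: [-0.1, -0.0, -1.2]
grip_width: 0.124
```

{"fn": "play_rows", "kwargs": {
  "deltas": [
    [0,0,-0.03,0,0,0,-1],
    [0,0,0,0,0,0,-1],
    [0,0,0,0,0,0,-1]
  ]
}}

```text
time_s: 14.57
eef_pos: [578.1, -108.6, 47.9]
ee_rot: [0.001, 0.004, 1.0, -0.001]
force: [-0.1, -0.1, -0.5]
grip_width: 0.122
```

{"fn": "play_rows", "kwargs": {
  "deltas": [
    [0,0,-0.01,0,0,0,-1],
    [0,0,0,0,0,0,-1],
    [0,0,0,0,0,0,0],
    [0,0,0,0,0,0,0.5],
    [0,0,0,0,0,0,1],
    [0,0,0,0,0,0,1],
    [0,0,0,0,0,0,1],
    [0,0,0,0,0,0,1]
  ],
  "squeeze": 20
}}

```text
time_s: 15.23
eef_pos: [578.0, -108.6, 47.3]
ee_rot: [0.001, 0.004, 1.0, -0.001]
force: [0.4, 0.2, -0.2]
grip_width: 0.954
```

{"fn": "play_rows", "kwargs": {
  "deltas": [
    [0,0,0,0,0,0,1],
    [0,0,0.2,0,0,0,1],
    [0,0,0.5,0,0,0,1],
    [0,0,0.7,0,0,0,1],
    [0,0,0.8,0,0,0,1],
    [0,0,0.8,0,0,0,1],
    [0,0,0.6,0,0,0,1],
    [0,0,0.3,0,0,0,1]
  ]
}}

```text
time_s: 15.9
eef_pos: [578.8, -108.8, 207.8]
ee_rot: [0.003, 0.004, 1.0, -0.002]
force: [0.3, 0.6, -0.2]
grip_width: 0.998
```

{"fn": "play_rows", "kwargs": {
  "deltas": [
    [0,0,0.2,0,0,0,1],
    [0,0,0,0,0,0,1],
    [0,0,0,0,0,0,1],
    [0,0,0,0,0,0,1]
  ]
}}

```text
time_s: 16.23
eef_pos: [577.6, -108.4, 210.2]
ee_rot: [-0.0, 0.004, 1.0, -0.0]
force: [0.2, -0.1, 0.3]
grip_width: 1.005
```

```bash
python3 - <<'E'
from h import *
s=sensors.sense();a=capture('scene');b=capture('top');print(s['time_s'],s['eef_pos'],s['force'],s['grip_width'])
im=np.hstack([cv2.resize(a['pixels'],(440,330)),cv2.resize(b['pixels'][230:410,90:250],(293,330))])
cv2.imwrite('pics/j7.png',im[:,:,::-1])
vv,uu=np.mgrid[0:480,0:640];uv=np.c_[uu.ravel(),vv.ravel()]
P=world(a,uv)[a['z_map'].ravel()>0]
f=lambda x0,x1,y0,y1,z0,z1:P[(P[:,0]>x0)&(P[:,0]<x1)&(P[:,1]>y0)&(P[:,1]<y1)&(P[:,2]>z0)&(P[:,2]<z1)]
h=f(540,620,-150,-60,95,112);print('handle top',len(h),h.min(0),h.max(0),np.median(h,0))
r=f(490,575,-165,-60,21,27);print('rim',r[:,2].mean(),np.polyfit(r[:,0],r[:,2],1))
w=f(400,550,130,300,38,50);print('bowl',cv2.minEnclosingCircle(w[:,:2].astype(np.float32)),w[:,2].mean())
E
```

```text
16.2333 [ 577.5884619  -108.41462127  210.16222942] [ 0.16813864 -0.09258693  0.32876515] 1.0047444628898816
handle top 134 [ 566.08915502 -113.43940653   95.50503571] [ 589.66863914 -101.3287457   105.97489318] [ 580.38304992 -105.21447733  102.92635719]
rim 22.90147207149642 [-8.93792555e-04  2.33915843e+01]
bowl ((473.9835205078125, 214.8070526123047), 62.410945892333984) 40.34158911859811
```

View pics/j7.png

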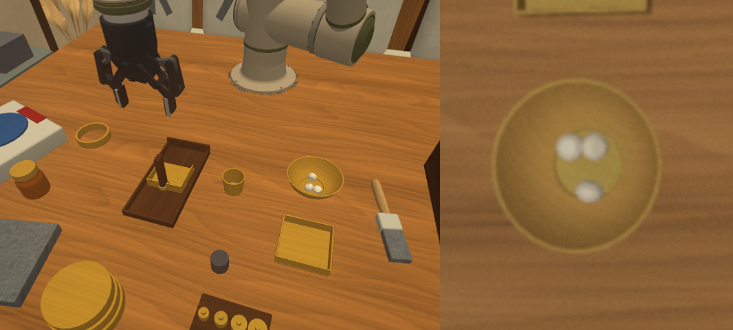

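The top crop shows three beads in the upright bowl at (568,147), (595,147) and (589,190). The scene view shows the scoop standing flat in the tray with the gripper clear of it.

```bash
python3 -c "from rig import order; print(order.finish_job())"
```

```text
the job is handed in; nothing more can be done
None
```

The job is done and handed in: all three beads are in the round brass bowl, and the empty scoop stands flat in the tray, released. I gripped the scoop by its handle, drove the lip under the beads against the tray's end wall, then carried them over and poured them in slowly.

- **Beads and bowl:** the last pictures showed all three beads inside the bowl. The bowl is upright with its rim level at about 40 mm, and within about 2 mm of where it started.
- **Scoop:** the pan rim is level to within about 0.1° along its length and about 23 mm above the desk, as expected for the pan resting on the tray floor.
- **Robot:** the gripper is open, about 160 mm above where it let go, and touching nothing.
- **Limits:** the clock stood at about 16 s of the 58 s allowed. The largest tool force I read was about 6 N.

The two fixed cameras disagreed by 2–3 mm in y, so I used their average. No check failed.

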